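# Put a line filter on high-voltage test

## Task

Put the line filter on test: set it down flat in the nest of the test fixture, between the white locators, without dropping it, and close the clear cover fully over it. Only then switch the high-voltage console on at its locking toggle: pull the bat straight out of its lock, flip it up towards the back of the console and let it go home into the lock there. Leave the other things on the bench where they are.

Things in the scene. Friction and masses are not known exactly. Their poses are not given: they have to be found in the camera images.
- filter_center (a point): The line filter to be tested, loose on the table: a plain metal can 90 x 50 x 38 mm (x, y, z) with a black terminal block (24 mm wide, two brass studs) on the middle of each short end, 116 mm long over the blocks; both ends alike. 0.25 to 0.5 kg. The point is the centre of the can, 19 mm above its underside; x along its length, y across, z up.
- fixture: The test fixture: a fixed open-topped metal case, 200 x 220 mm (x, y), walls 8 mm, rim 65 mm above the table, clear cover hinged along its far edge; left or right of the filter. Origin under its middle at table height, x from its front to its hinge, z up. Inside, eight white locator blocks, 12 mm high, stand on a pad round the place of the can.
- nest (a point): Middle of the nest in the fixture, on the pad's face, 14 mm above the table; axes as the fixture. The can lies on it lengthwise along x, either way round, 4 mm play on all sides. Locators: beside the long sides at |x| = 30 to 44 mm (inner faces y = +-29 mm) and at the ends at |y| = 16 to 27 mm (inner faces x = +-49 mm). The middles of the long sides are free for fingers.
- cover (a joint): Angle of the fixture's clear cover, rad: 0 = closed, level on the rim; 1.45 to 1.65 at the start, standing about upright; 1.75 = its stop. A stiff friction hinge (about 0.55 N m) keeps it wherever it is left (cover 0.4 kg), so it has to be brought all the way down.
- cover_hinge (a point): Middle of the cover's hinge line, 65.5 mm above the table, 100 mm along x from the nest, the line along y. The cover is a metal-framed clear panel, 200 mm long from the hinge, 220 mm wide, 10 mm thick. The axes turn with it: -x points from the hinge to its free edge, z out of its outer face; the inner face lies at z = 0, the outer at z = 10 mm. Closed, its axes are the fixture's.
- cover_handle (a point): Middle of the black bar handle along the cover's free edge: round, 12 mm thick, 100 mm long along y, its axis 222 mm from the hinge line, 22 mm beyond the frame, half-way through the cover's thickness. The top-most part of the cover while it stands open.
- console: The high-voltage test console, a fixed sloping desk case 220 x 220 mm, left or right of the filter. Origin under its middle at table height, x from its low front (42 mm) to its high back (100 mm), y along its width. The panel rises 0.289 rad towards +x; its outward normal is (-0.285, 0, 0.958). Only the locking toggle, in the middle of the lower half, stands over 20 mm above the panel.
- bat_grip (a point): Middle of the grip of the toggle's bat: round metal, 12.5 mm thick, 27 mm long, on a thin stem, 47 mm from the pivot when home. z along the bat, outward; y is the axis about which it flips. The toggle's base, 26 mm across, is 6 mm high; two lock lugs on it, either side of the stem along y, reach 19 mm above the panel. Above the lugs the sides of the grip are free.
- toggle_pivot (a point): Pivot of the toggle, 8 mm under the panel. Its z runs along the bat, its y is the flip axis.
- toggle (a joint): Flip angle of the bat, rad: 0 = OFF, leaning 0.36 rad towards the console's low front; 0.36 = square to the panel; 0.72 = ON, leaning 0.36 rad towards the high back. The lock holds it on either side (about 0.1 rad of play) unless the bat is pulled out.
- bat (a joint): How far the bat is pulled out along its own length, m: 0 = home (locked), 0.011 = its stop. It must be out by more than 0.008 to pass over the lugs in the middle of the flip; a spring (2.4 N at home, 6.8 N at the stop) draws it home again.
- spool: Bystander: solder wire spool, a metal reel 62 mm across and 44 mm high, standing on its flange.
- capacitor: Bystander: upright grey capacitor can, 35 mm across, 52 mm high.
- multimeter: Bystander: handheld meter lying on its back, 170 x 88 x 36 mm.
- battery: Bystander: small block battery lying flat, 46 x 26 x 18 mm.
- screwdriver: Bystander: screwdriver lying on the table.
- breadboard: Bystander: white breadboard, 165 x 55 x 9 mm.
- mug: Bystander: white mug, 80 mm across, 92 mm high.
Things that resemble listed ones, but are neither listed nor needed, are in the scene too. There is more than one size of the part that bears filter_center; the job needs the smaller.

How it is judged:
By the outcome, as a careful person would: the job done as asked, in the order asked, and still so for the second after the job is handed in, with the robot touching nothing.
It also fails if it takes over 72 s, if anything falls off the work surface, if the arm or the gripper's body presses on something with over 40 N, if the wrist force passes 120 N, or if a joint passes its speed limit or range.

## Robot

A 6-joint arm with a two-finger parallel gripper is mounted at the origin on the work surface. World frame = base frame: x ahead of the robot, y to its left, z up, the work surface at z = 0. Lengths are in m, angles in rad, forces in N, time in s.
With the tool pointing down it reaches from about 0.2 to 0.875 m from the base axis. Payload 3.4 kg.
Tool frame: the origin (TCP) lies midway between the tips of the shut fingers; the grasp point (between the pads) lies 19 mm behind it; z points along the fingers, y is the line along which they close (so a half turn about z gives the same grasp; the last joint's range is limited). The gripper opens to 94 mm and grips with 3 to 60 N. Pads are 16 mm wide; open, the fingers measure 119 mm over their backs; the gripper's body (75 mm by 177 mm) begins 78 mm behind the grasp point.
Start: joints at [1.082, 0.276, 1.505, -0, 1.361, -0.121], TCP at [0.207, 0.537, 0.205] pointing down, gripper open.
Joint ranges: [-2.89, 2.89], [-0.75, 2.08], [0.22, 2.7], [-1.18, 4.32], [0.11, 2.71], [-2.7, 2.7]. Speed limits (rad/s): [2.57, 2.57, 3.14, 3.14, 3.14, 3.14].

## Interface

Orientations are given as [roll, pitch, yaw] about the fixed x, y, z axes, in that order (R = Rz(yaw) Ry(pitch) Rx(roll)).
In Python, from station import status, optics, arm gives the robot as it stands.
- The arm moves only by the shell command python3 -m inch 'ROWS' [FORCE]. ROWS is JSON, a list of rows, each a list of 7 numbers: the shift along the tool's x, y, z in m, then the turn, a rotation vector about the tool's x, y, z in degrees, then the opening in per cent of the stroke, from 0 (shut) to 100 (fully open). In form: [[tx, ty, tz, rx, ry, rz, grip], ...]. A call has 1 to 10 rows; each row is the pose to reach, as a shift and turn from the pose commanded when the call began, along the tool's axes at that moment; what a row does not reach only later rows make up. A row lasts 1/12 s, in which the tool goes at most 41.7 mm and 7.16 degrees, less where a joint would pass 70% of its speed; a pose out of reach is approached as far as the arm can. A call with a gripper value outside its range is refused whole. The fingers move at their own pace and stop on an object; FORCE is the grip in N (left out, the last holds). Time passes only in rows, so rows that repeat a pose let the fingers close. It gives the time, the measured TCP pose, the force, the opening and the grip force at its end, in the units of the state.
- status.observe(): the state, without advancing time (a new reading comes with each control period).
- optics.capture(name): name is "side" or "top"; returns a dict with "pixels" (420x560x3 uint8, blue, green, red), "fx", "fy", "cx", "cy" (pixels), "distortion" ([k1, k2, p1, p2, k3] as OpenCV has them; the pictures are not rectified), "rvec" (rotation vector, rad) and "tvec" (3), from world to camera coordinates, as OpenCV has them. Camera axes: x right, y down, z forward; pixel columns grow to the right and rows downward; lengths in m; the calibration is good to about 2 mm. A picture is of the moment at which its call begins. There is no depth.
- arm.job_done(): hands the job in; it is judged then, once.
The state is a dict: "clock": time; "joint_positions": joint angles; "qvel": joint speeds; "joint_efforts": joint torques, N m; "ee_pos": TCP position; "tcp_rot": TCP orientation; "contact_force": force on the tool from outside, world axes, zero at the start; "torque": the same for the moment, N m; "grip_width": finger opening in m; "finger_force": force on a finger pad.
Only numpy, scipy, OpenCV 4.12 (cv2) and the standard library are available. Lean on these libraries where they do the work, as an engineer would, in place of code of your own. Each camera call takes 0.05 s, during which the arm holds its last target. There are 200 camera calls.

## Working session

There is one attempt and no reset: what is moved stays moved. The work goes in short steps, Python scripts to look and compute and a shell command to move; the robot and the scene stay as the last step left them, time stands still between calls to the robot, and variables do not carry over. Pictures are saved under pics/ and viewed, at most 10 in all, crops included, and the job is handed in when it is done.

```bash
mkdir -p pics; ls
cat > h.py <<'E'
import numpy as np, cv2
from station import status, optics, arm
from scipy.spatial.transform import Rotation as Ro
def snap(n,f):
    c=optics.capture(n); cv2.imwrite('pics/'+f,c['pixels']); return c
def cal(c):
    K=np.array([[c['fx'],0,c['cx']],[0,c['fy'],c['cy']],[0,0,1.]]); return K,np.array(c['distortion'],float),np.array(c['rvec'],float),np.array(c['tvec'],float)
def ray(c,uv):
    K,D,r,t=cal(c); p=cv2.undistortPoints(np.array([[uv]],float),K,D)[0,0]
    R=cv2.Rodrigues(r)[0]; return -R.T@t, R.T@np.array([p[0],p[1],1])
def at(c,uv,z):
    o,d=ray(c,uv); return o+d*(z-o[2])/d[2]
def proj(c,P):
    K,D,r,t=cal(c); return cv2.projectPoints(np.array(P,float).reshape(-1,3),r,t,K,D)[0][:,0]
E
python3 - <<'E'
from h import *
import pickle
for n in('side','top'):
    c=snap(n,n+'0.png'); pickle.dump(c,open(n+'0.pkl','wb')); o,d=ray(c,(280,210)); print(n,o,d,c['fx'])
print(status.observe())
E
```

```text
pics
side [ 0.42929653 -0.95536832  0.66177065] [ 0.0875688   0.85847744 -0.50567378] 454.28920477851864
top [0.37445585 0.1160579  1.51611445] [ 0.12968229 -0.01787834 -0.99147312] 419.22052643577774
{'clock': 0.1, 'joint_positions': array([ 1.08202151e+00,  2.76529739e-01,  1.50597857e+00, -5.84151713e-06,
        1.36068632e+00, -1.21001942e-01]), 'qvel': array([ 0.00092145, -0.00130894, -0.00101495,  0.00168368, -0.00022754,
        0.0009076 ]), 'joint_efforts': array([ 3.14838187e-03, -4.05457377e+01, -2.37778419e+01,  7.02475011e-02,
        2.99599045e-02, -3.54663644e-05]), 'ee_pos': array([0.20650958, 0.53610869, 0.20470352]), 'tcp_rot': array([-3.14000170e+00, -1.87700882e-04,  2.77382086e+00]), 'contact_force': array([ 0.19713568,  0.97179118, -0.36618015]), 'torque': array([ 0.06082885,  0.03649575, -0.08053951]), 'finger_force': 0.0, 'grip_width': 0.09365899954082295}
```

View pics/top0.png

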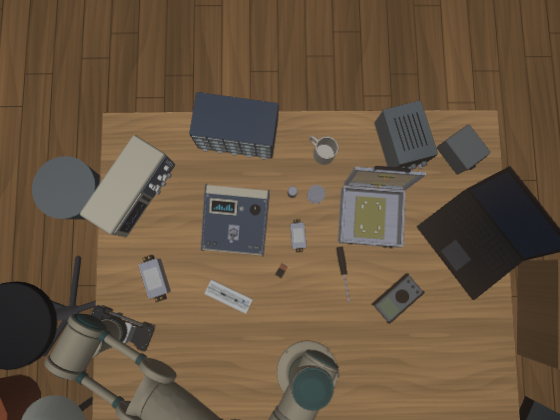

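View pics/side0.png

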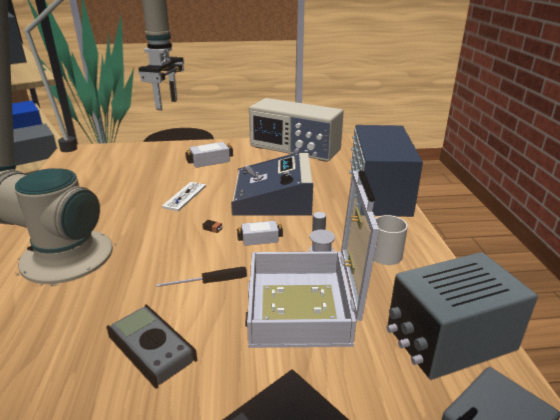

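The top view shows the small filter at (298,235), the console at (235,220) with its toggle near (233,232), the fixture at (372,217) and its open cover at (384,178). The larger filter at (152,279) isn't the one to use. I'll take enlarged crops next.

Run:
```python
import cv2,numpy as np
a=cv2.imread('pics/top0.png')[155:265,198:428]; a=cv2.resize(a,None,fx=3.4,fy=3.4,interpolation=3)
cv2.imwrite('pics/tc.png',a)
b=cv2.imread('pics/side0.png')[145:350,225:405]
b=cv2.resize(b,None,fx=2.9,fy=2.9,interpolation=3)
cv2.imwrite('pics/sc.png',b)
```

```text
(no output)
```

View pics/tc.png

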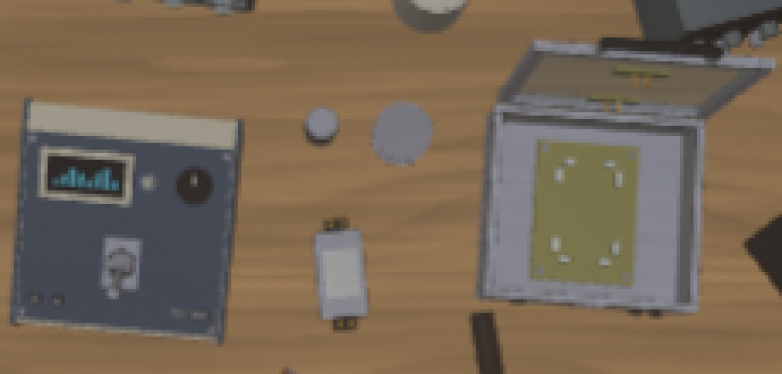

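View pics/sc.png

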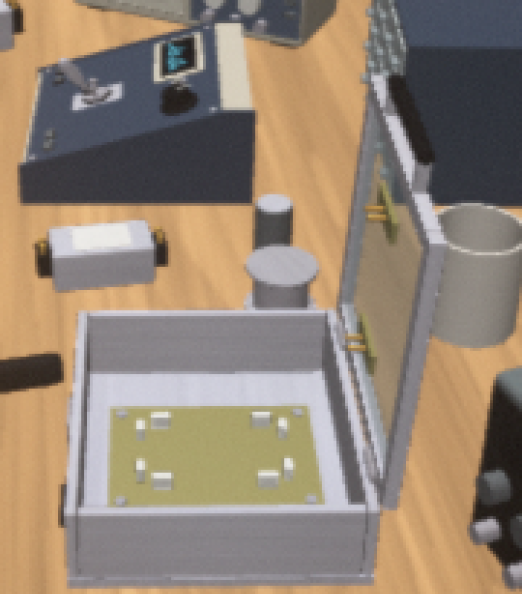

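The crops show the rim corners, locators, console corners, filter top corners and toggle clearly. Next I'll fit the poses from both views.

```bash
cat > fit.py <<'E'
from h import *
import pickle
from scipy.optimize import least_squares
T=pickle.load(open('top0.pkl','rb'));S=pickle.load(open('side0.pkl','rb'))
tp=lambda a:np.array(a,float)/3.4+[198,155]-.35
sp=lambda a:np.array(a,float)/2.9+[225,145]-.33
def fit(name,obs,g):
    def w(p,P):
        c,s=np.cos(p[2]),np.sin(p[2]); P=np.array(P,float)
        return np.c_[P[:,0]*c-P[:,1]*s+p[0],P[:,0]*s+P[:,1]*c+p[1],P[:,2]]
    f=lambda p:np.concatenate([(proj(c,w(p,[o[0]]))-o[1])[0] for c,o in obs_])
    obs_=[(c,o) for c,l in obs for o in l]
    r=least_squares(f,g,x_scale=[.01,.01,.1],loss='soft_l1'); print(name,np.round(r.x,4),'res\n',np.round(r.fun.reshape(-1,2),1).tolist()); return r.x
if __name__=='__main__':
    z=.065
    F=fit('fixture',[(T,[((-.1,.11,z),tp((480,298))),((-.1,-.11,z),tp((697,311)))]),
     (S,[((-.1,-.11,z),sp((72,515))),((-.1,.11,z),sp((80,312)))])],(.55,-.2,0))
    L=[((sx*.037,sy*.032,.026)) for sx in(1,-1) for sy in(1,-1)]
    E=[((sx*.052,sy*.0215,.026)) for sx in(1,-1) for sy in(1,-1)]
    F2=fit('nest',[(T,list(zip(L,tp([(560,174),(618,182),(556,243),(614,248)])))+list(zip(E,tp([(571,161),(606,167),(566,258),(604,261)])))),
      (S,list(zip(L,sp([(261,415),(268,474),(160,415),(161,475)])))+list(zip(E,sp([(283,424),(289,463),(140,425),(141,464)]))))],(.55,-.2,0))
    C=fit('console',[(T,[((-.11,.11,.042),tp((12,322))),((-.11,-.11,.042),tp((222,341))),((.11,.11,.1),tp((28,99))),((.11,-.11,.1),tp((243,121)))]),
     (S,[((-.11,-.11,.042),sp((22,166))),((.11,-.11,.1),sp((255,112)))])],(.55,.3,0))
    f=fit('filter',[(T,[((-.045,.025,.038),tp((321,319))),((-.045,-.025,.038),tp((368,315))),((.045,.025,.038),tp((314,236))),((.045,-.025,.038),tp((358,230)))]),
     (S,[((-.045,-.025,.038),sp((54,258))),((.045,-.025,.038),sp((155,251))),((-.045,.025,.038),sp((50,228))),((.045,.025,.038),sp((151,222)))])],(.5,.1,0))
    # toggle pivot: panel at u from console centre
    for u in (-.055,):
        zc=.071+np.tan(.289)*u
    print('base at panel', at(T,tp((122,263)),zc),zc)
    print('tip', at(T,tp((113,294)),.1))
E
python3 fit.py
```

```text
fixture [ 0.5431 -0.2349 -0.0706] res
 [[1.5, -0.6], [0.6, -0.7], [-0.3, -0.6], [-0.4, -1.0]]
nest [ 0.5404 -0.2369 -0.0932] res
 [[0.2, 0.3], [0.8, -0.6], [0.2, 0.4], [0.9, 0.4], [0.1, 0.3], [1.6, -0.5], [-0.1, 0.4], [0.7, 0.5], [0.1, -0.6], [0.1, -0.3], [0.4, -0.4], [0.3, -0.4], [-0.0, -0.6], [-0.2, -0.1], [0.2, -0.6], [-0.2, -0.1]]
console [ 0.5306  0.248  -0.1084] res
 [[-0.5, -0.5], [0.2, -0.0], [-0.6, 0.4], [0.1, 0.1], [0.2, 0.7], [-0.2, 0.9]]
filter [0.4775 0.0258 0.0493] res
 [[0.0, -0.2], [0.4, 0.1], [0.4, -1.1], [1.6, -0.2], [-0.3, -0.3], [0.6, -0.9], [-0.4, -0.5], [-0.9, -1.2]]
base at panel [0.48990604 0.25287706 0.05464718] 0.05464717665022531
tip [0.45559407 0.25755249 0.1       ]
```

```bash
cat >> h.py <<'E'
def go(p,yaw,tilt=0,p0=None,R0=None):
    """rows shift (m) and rotvec (deg) from the measured pose to pos p; tool down, yaw; tilt about world-side y axis of yaw frame (+: fingers point to +x)"""
    s=status.observe(); R0=Ro.from_euler('xyz',s['tcp_rot']) if R0 is None else R0; p0=s['ee_pos'] if p0 is None else p0
    Rt=tool(yaw,tilt)
    d=R0.inv().apply(np.array(p)-p0); r=np.degrees((R0.inv()*Rt).as_rotvec())
    print(np.round(d,4).tolist(),np.round(r,2).tolist(), 'dist',np.linalg.norm(d).round(3)); 
def tool(yaw,tilt=0):
    b=yaw if abs(yaw)<np.pi/2 else yaw-np.pi
    return Ro.from_euler('z',b)*Ro.from_euler('y',-tilt)*Ro.from_euler('z',yaw-b)*Ro.from_euler('x',np.pi)
E
python3 -c "
from h import *
go((.4775,.0258,.12),np.pi+.049)"
```

```text
[-0.4364, -0.3786, 0.0852] [-0.09, -0.03, -23.88] dist 0.584
```

```bash
python3 -m inch '[[-0.436,-0.379,0.085,-0.1,0,-23.9,100],[-0.436,-0.379,0.085,-0.1,0,-23.9,100],[-0.436,-0.379,0.085,-0.1,0,-23.9,100],[-0.436,-0.379,0.085,-0.1,0,-23.9,100],[-0.436,-0.379,0.085,-0.1,0,-23.9,100],[-0.436,-0.379,0.085,-0.1,0,-23.9,100],[-0.436,-0.379,0.085,-0.1,0,-23.9,100],[-0.436,-0.379,0.085,-0.1,0,-23.9,100],[-0.436,-0.379,0.085,-0.1,0,-23.9,100],[-0.436,-0.379,0.085,-0.1,0,-23.9,100]]'
python3 - <<'E'
from h import *
go((.4775,.0258,.12),np.pi+.049)
E
```

```text
clock: 0.93
ee_pos: [0.3972, 0.176, 0.1454]
tcp_rot: [3.14, 0.0, -3.092]
contact_force: [0.3, -0.0, -0.7]
grip_width: 0.0943
finger_force: 0.0
[-0.0727, -0.154, 0.0251] [0.11, 0.02, 0.03] dist 0.172
```

```bash
python3 -m inch '[[-0.07,-0.154,0.025,0,0,0,100],[-0.07,-0.154,0.025,0,0,0,100],[-0.07,-0.154,0.025,0,0,0,100],[-0.07,-0.154,0.025,0,0,0,100],[-0.07,-0.154,0.025,0,0,0,100],[-0.07,-0.154,0.025,0,0,0,100],[-0.07,-0.154,0.025,0,0,0,100],[-0.07,-0.154,0.025,0,0,0,100]]'
python3 - <<'E'
from h import *
go((.4775,.0258,.008),np.pi+.049)
c=snap('top','t1.png');d=snap('side','s1.png')
a=cv2.resize(c['pixels'][185:285,250:350],None,fx=4,fy=4,interpolation=3);b=cv2.resize(d['pixels'][150:270,200:320],None,fx=3.3333,fy=3.3333,interpolation=3)
cv2.imwrite('pics/m1.png',np.hstack([a,b]))
E
```

```text
clock: 1.6
ee_pos: [0.4735, 0.0288, 0.1204]
tcp_rot: [3.139, -0.001, -3.091]
contact_force: [-0.2, -0.3, 0.4]
grip_width: 0.0945
finger_force: 0.0
[-0.0039, -0.0035, 0.1124] [0.15, -0.04, 0.08] dist 0.113
```

View pics/m1.png

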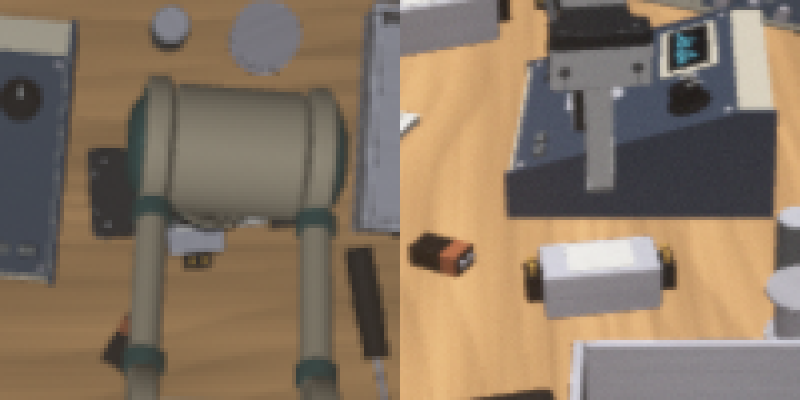

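The finger at (600,140) sits over the middle of the can at (603,270). I'll go down and grip.

```bash
python3 -m inch '[[-0.004,-0.0035,0.03,0,0,0,100],[-0.004,-0.0035,0.06,0,0,0,100],[-0.004,-0.0035,0.09,0,0,0,100],[-0.004,-0.0035,0.105,0,0,0,100],[-0.004,-0.0035,0.112,0,0,0,100],[-0.004,-0.0035,0.112,0,0,0,100],[-0.004,-0.0035,0.112,0,0,0,50],[-0.004,-0.0035,0.112,0,0,0,30],[-0.004,-0.0035,0.112,0,0,0,30],[-0.004,-0.0035,0.112,0,0,0,30]]' 25
python3 -m inch '[[0,0,0,0,0,0,30],[0,0,0,0,0,0,30],[0,0,0,0,0,0,30],[0,0,0,0,0,0,30]]'
```

```text
clock: 2.53
ee_pos: [0.4797, 0.0245, 0.0096]
tcp_rot: [3.14, 0.003, -3.092]
contact_force: [0.2, -0.2, -0.3]
grip_width: 0.071
finger_force: 0.0
clock: 2.87
ee_pos: [0.4789, 0.0246, 0.0088]
tcp_rot: [3.139, 0.001, -3.093]
contact_force: [-0.4, 1.4, 2.8]
grip_width: 0.0498
finger_force: 24.9
```

```bash
python3 -m inch '[[0,0,-0.03,0,0,0,30],[0,0,-0.06,0,0,0,30],[0,0,-0.1,0,0,0,30],[0,0,-0.13,0,0,0,30],[0,0,-0.13,0,0,0,30]]' 30
python3 - <<'E'
from h import *
go((.5404,-.2369,.139),np.pi-.0932)
E
```

```text
clock: 3.28
ee_pos: [0.4828, 0.0238, 0.144]
tcp_rot: [-3.142, 0.012, -3.092]
contact_force: [1.6, -0.6, -3.1]
grip_width: 0.0497
finger_force: 29.9
[-0.0446, -0.2632, 0.0055] [0.04, 0.68, 8.17] dist 0.267
```

```bash
python3 -m inch '[[-0.007,-0.04,0,0,0,1,30],[-0.015,-0.08,0,0,0,2.5,30],[-0.022,-0.12,0,0,0,4,30],[-0.03,-0.16,0,0,0,5.5,30],[-0.037,-0.2,0,0,0,7,30],[-0.044,-0.24,0,0,0,8.2,30],[-0.046,-0.263,0,0,0,8.2,30],[-0.046,-0.263,0,0,0,8.2,30],[-0.046,-0.263,0,0,0,8.2,30],[-0.046,-0.263,0,0,0,8.2,30]]'
python3 - <<'E'
from h import *
go((.5404,-.2369,.139),np.pi-.0932)
d=snap('side','s2.png')
cv2.imwrite('pics/m2.png',cv2.resize(d['pixels'][140:350,225:405],None,fx=2.85,fy=2.85,interpolation=3))
print(status.observe()['ee_pos'],status.observe()['tcp_rot'])
E
```

```text
clock: 4.12
ee_pos: [0.5362, -0.235, 0.1362]
tcp_rot: [3.137, -0.004, 3.047]
contact_force: [-0.3, -0.7, -4.1]
grip_width: 0.0497
finger_force: 29.9
[-0.0043, -0.0015, -0.0028] [0.25, -0.21, -0.06] dist 0.005
[ 0.53644399 -0.23463556  0.13671048] [ 3.13780512e+00 -2.74214201e-03  3.04826482e+00]
```

View pics/m2.png

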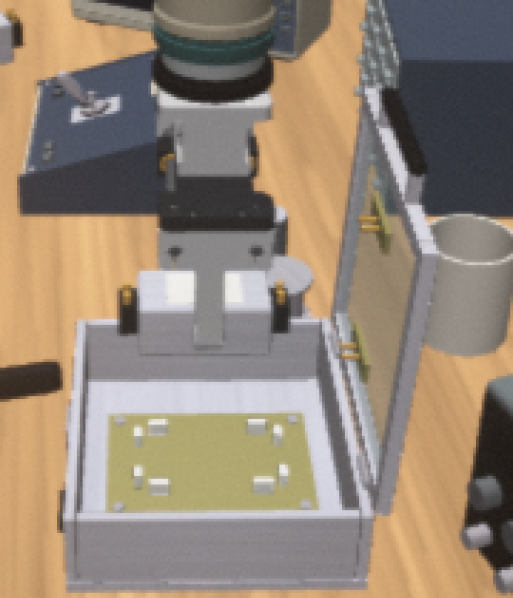

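The can hangs level. Its near bottom corners are at (138,352) and (269,352), and its top corners at (138,272) and (269,276).

Run:
```python
from h import *
import pickle
S=pickle.load(open('side0.pkl','rb'))
q=lambda u,v:np.array([u,v])/2.85+[225,140]-.33
a=at(S,q(138,352),.128);b=at(S,q(269,352),.128);n=status.observe()['tcp_rot'][2]-np.pi
print(a,b,np.linalg.norm(a-b)); m=(a+b)/2; ax=np.array([np.cos(n),np.sin(n),0]);ny=np.array([-np.sin(n),np.cos(n),0])
print('can centre',m+.025*ny,'tcp',status.observe()['ee_pos'],'yaw',n)
for P in ([.5364,-.2346,.1367],): print(proj(S,P), (proj(S,P)-[225,140])*2.85)
```

```text
[ 0.48775149 -0.2501145   0.128     ] [ 0.57614531 -0.25916556  0.128     ] 0.08885599915034899
can centre [ 0.53427821 -0.22974883  0.128     ] tcp [ 0.53644399 -0.23463556  0.13671048] yaw -0.09332783185626026
[[297.04298161 253.29881395]] [[205.32249759 322.90161977]]
```

```bash
python3 -c "
from h import *
go((.5425,-.2365,.043),np.pi-.0932)"
```

```text
[-0.0065, -0.0016, 0.0937] [0.22, -0.16, -0.01] dist 0.094
```

```bash
python3 -m inch '[[-0.0065,-0.0016,0.02,0.2,-0.15,0,30],[-0.0065,-0.0016,0.05,0.2,-0.15,0,30],[-0.0065,-0.0016,0.075,0.2,-0.15,0,30],[-0.0065,-0.0016,0.09,0.2,-0.15,0,30],[-0.0065,-0.0016,0.094,0.2,-0.15,0,30],[-0.0065,-0.0016,0.094,0.2,-0.15,0,30],[-0.0065,-0.0016,0.094,0.2,-0.15,0,30]]'
python3 - <<'E'
from h import *
d=snap('side','s3.png')
cv2.imwrite('pics/m3.png',cv2.resize(d['pixels'][220:340,240:360],None,fx=5,fy=5,interpolation=3))
go((.5425,-.2365,.043),np.pi-.0932)
E
```

```text
clock: 4.75
ee_pos: [0.5445, -0.2376, 0.0448]
tcp_rot: [-3.14, 0.004, 3.049]
contact_force: [0.1, -1.3, -3.1]
grip_width: 0.0495
finger_force: 29.9
[0.0026, 0.0014, 0.0023] [-0.15, 0.29, 0.02] dist 0.004
```

View pics/m3.png

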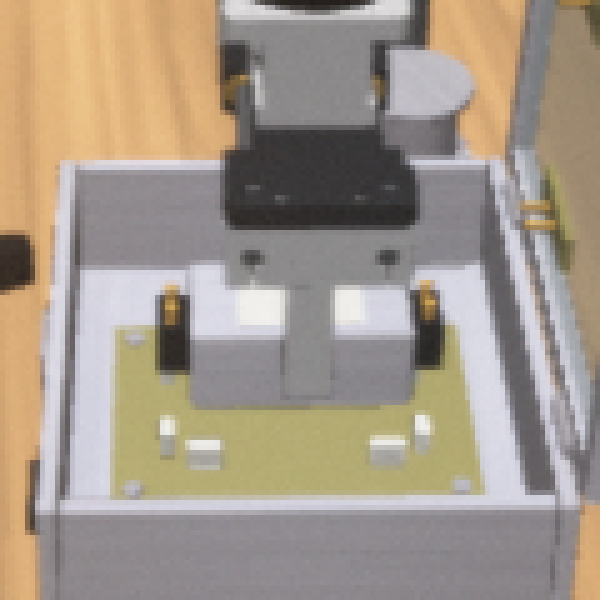

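Run:
```python
from h import *
import pickle
S=pickle.load(open('side0.pkl','rb'))
q=lambda u,v:np.array([u,v])/5+[240,220]-.4
y=-.0932;ax=np.array([np.cos(y),np.sin(y)]);ay=np.array([-np.sin(y),np.cos(y)])
# nest from near locators
e=(at(S,q(176,412),.026)+at(S,q(415,409),.026))/2
l=(at(S,q(186,441),.026)+at(S,q(223,441),.026)+at(S,q(370,438),.026)+at(S,q(406,438),.026))/4
c=(at(S,q(190,402),.036)+at(S,q(413,402),.036))/2
for n,p,o in(('e',e,.0),('l',l,.0),('c',c,.025)):
    print(n,'local x,y rel .5404,-.2369:',(p[:2]-[.5404,-.2369])@ax,(p[:2]-[.5404,-.2369])@ay+o)
print('TCP',status.observe()['ee_pos'],(status.observe()['ee_pos'][:2]-[.5404,-.2369])@ax)
```

```text
e local x,y rel .5404,-.2369: 0.0005945025822082555 -0.013492313024572572
l local x,y rel .5404,-.2369: 0.00012306861319414048 -0.030686525516873054
c local x,y rel .5404,-.2369: 0.002518982353987017 0.005350545496127946
TCP [ 0.54499278 -0.23813143  0.0453583 ] 0.004687449517647542
```

```bash
python3 -m inch '[[0.002,0,0,0,0,0,30],[0.002,0,0,0,0,0,30],[0.002,0,0,0,0,0,30],[0.002,0,0,0,0,0,30]]'
python3 -c "
from h import *
go((.5429,-.2378,.024),np.pi-.0932)"
```

```text
clock: 5.13
ee_pos: [0.5423, -0.2383, 0.0447]
tcp_rot: [-3.139, 0.004, 3.048]
contact_force: [0.2, -0.4, -3.4]
grip_width: 0.05
finger_force: 29.9
[-0.0005, 0.0006, 0.0207] [-0.13, 0.23, -0.04] dist 0.021
```

```bash
python3 -m inch '[[-0.0005,0.0006,0.005,-0.13,0.23,0,30],[-0.0005,0.0006,0.01,-0.13,0.23,0,30],[-0.0005,0.0006,0.015,-0.13,0.23,0,30],[-0.0005,0.0006,0.018,-0.13,0.23,0,30],[-0.0005,0.0006,0.0195,-0.13,0.23,0,30],[-0.0005,0.0006,0.0205,-0.13,0.23,0,30],[-0.0005,0.0006,0.0205,-0.13,0.23,0,30]]'
python3 -c "
from h import *
d=snap('side','s4.png')
cv2.imwrite('pics/m4.png',cv2.resize(d['pixels'][220:340,240:360],None,fx=5,fy=5,interpolation=3))
print(status.observe()['ee_pos'],status.observe()['contact_force'])"
```

```text
clock: 5.72
ee_pos: [0.5425, -0.2374, 0.0232]
tcp_rot: [3.141, -0.002, 3.048]
contact_force: [0.3, 0.5, -2.5]
grip_width: 0.0498
finger_force: 29.9
[ 0.54266432 -0.23753312  0.02347085] [-0.61334628 -0.09685461 -3.12156605]
```

View pics/m4.png

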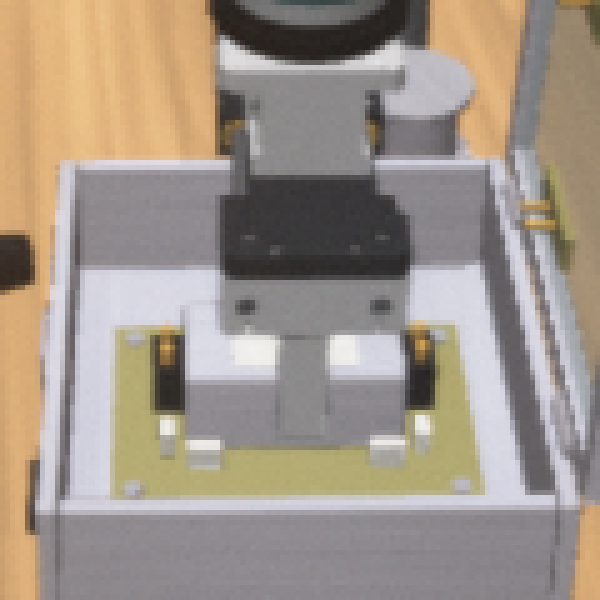

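The can spans 184 to 407 px, centred between the end locators at 176 and 415, and is just above the pad. I'll lower it until it makes contact.

```bash
python3 -m inch '[[0,0,0.0005,0,0,0,30],[0,0,0.001,0,0,0,30],[0,0,0.0015,0,0,0,30],[0,0,0.0015,0,0,0,30]]'; python3 -m inch '[[0,0,0.0005,0,0,0,30],[0,0,0.001,0,0,0,30],[0,0,0.001,0,0,0,30]]'
```

```text
clock: 6.1
ee_pos: [0.5428, -0.2376, 0.0228]
tcp_rot: [3.141, -0.0, 3.048]
contact_force: [-1.4, 0.2, 1.9]
grip_width: 0.0495
finger_force: 29.9
clock: 6.35
ee_pos: [0.5428, -0.2377, 0.0228]
tcp_rot: [3.141, -0.0, 3.048]
contact_force: [-3.1, 1.2, 8.6]
grip_width: 0.0497
finger_force: 29.9
```

```bash
python3 -m inch '[[0,0,-0.001,0,0,0,80],[0,0,-0.001,0,0,0,80],[0,0,-0.001,0,0,0,80],[0,0,-0.001,0,0,0,80],[0,0,-0.001,0,0,0,80],[0,0,-0.001,0,0,0,80]]'; python3 -m inch '[[0,0,-0.03,0,0,0,80],[0,0,-0.06,0,0,0,80],[0,0,-0.1,0,0,0,80],[0,0,-0.14,0,0,0,0],[0,0,-0.18,0,0,0,0],[0,0,-0.22,0,0,0,0],[0,0,-0.26,0,0,0,0],[0,0,-0.30,0,0,0,0],[0,0,-0.34,0,0,0,0],[0,0,-0.34,0,0,0,0]]'
python3 - <<'E'
from h import *
import pickle
for n in('side','top'):
    c=snap(n,n+'5.png'); pickle.dump(c,open(n+'5.pkl','wb'))
    im=c['pixels']; a=im[140:350,240:405] if n=='side' else im[150:260,320:440]
    cv2.imwrite('pics/%sc5.png'%n,a)
a=cv2.resize(cv2.imread('pics/sidec5.png'),(440,560),interpolation=3);b=cv2.resize(cv2.imread('pics/topc5.png'),(360,330),interpolation=3)
m=np.zeros((560,800,3),np.uint8);m[:,:440]=a;m[:330,440:]=b;cv2.imwrite('pics/m5.png',m)
E
```

```text
clock: 6.85
ee_pos: [0.5426, -0.2375, 0.0218]
tcp_rot: [3.141, -0.001, 3.048]
contact_force: [-1.2, 0.3, -0.4]
grip_width: 0.0747
finger_force: 0.0
clock: 7.68
ee_pos: [0.5456, -0.2392, 0.3709]
tcp_rot: [-3.136, 0.013, 3.048]
contact_force: [-0.1, -0.8, 0.2]
grip_width: 0.0317
finger_force: 0.0
```

View pics/m5.png

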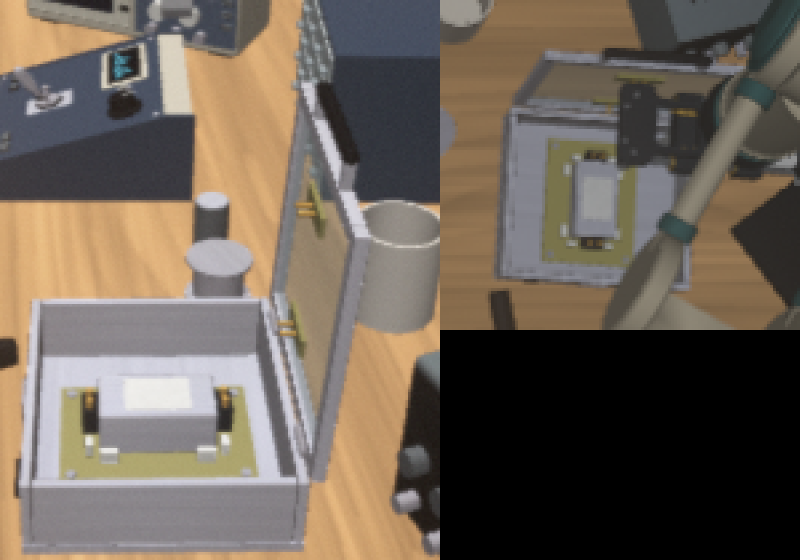

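The filter sits flat between the locators: its can spans (98 to 217, 452) in the side crop and is centred in the top crop. The cover handle runs from (322,88) to (353,165) in the side crop. I'll work out the cover angle from that.

```bash
cat >> h.py <<'E'
NX=np.array([.5405,-.2370]);NY=-.0932
def fx(p): # fixture local -> world
    c,s=np.cos(NY),np.sin(NY); return np.array([NX[0]+p[0]*c-p[1]*s,NX[1]+p[0]*s+p[1]*c,p[2]])
def cov(th,x,y,z): # cover frame point -> world
    return fx([.1+x*np.cos(th)+z*np.sin(th),y,.0655-x*np.sin(th)+z*np.cos(th)])
E
python3 - <<'E'
from h import *
import pickle
from fit import tp
S=pickle.load(open('side5.pkl','rb'));T=pickle.load(open('top0.pkl','rb'))
us=np.array([337.5,126])/2.667+[240,140]-.3; ut=tp((661,47))
for th in np.arange(1.35,1.76,.05):
    P=cov(th,-.222,0,.005); print(th.round(2),P.round(3),(proj(S,P)-us).round(1),(proj(T,P)-ut).round(1))
E
```

```text
1.35 [ 0.597 -0.242  0.283] [[-34.1   0.5]] [[-0.4 20.3]]
1.4 [ 0.607 -0.243  0.285] [[-28.   -0.5]] [[-0.  16.6]]
1.45 [ 0.618 -0.244  0.286] [[-21.8  -1.2]] [[ 0.3 12.9]]
1.5 [ 0.629 -0.245  0.287] [[-15.6  -1.6]] [[0.5 9.2]]
1.55 [ 0.64  -0.246  0.288] [[-9.4 -1.8]] [[0.7 5.6]]
1.6 [ 0.651 -0.247  0.287] [[-3.3 -1.7]] [[0.8 2. ]]
1.65 [ 0.663 -0.248  0.286] [[ 2.8 -1.3]] [[ 0.9 -1.5]]
1.7 [ 0.673 -0.249  0.285] [[ 8.8 -0.6]] [[ 1. -5.]]
1.75 [ 0.684 -0.25   0.283] [[14.8  0.3]] [[ 1.  -8.3]]
```

```bash
python3 -c "
from h import *
go(fx([.15,0,.36]),np.pi+NY)"
```

```text
[-0.1467, 0.0009, 0.0043] [-0.07, 0.15, -0.03] dist 0.147
```

```bash
python3 -m inch '[[-0.04,0,0,0,0,0,0],[-0.08,0,0,0,0,0,0],[-0.12,0,0.004,0,0,0,0],[-0.147,0,0.004,0,0.15,0,0],[-0.147,0,0.004,0,0.15,0,0],[-0.147,0,0.004,0,0.15,0,0],[-0.147,0,0.004,0,0.15,0,0]]'
python3 -c "
from h import *
go(fx([.15,0,.281]),np.pi+NY)"
```

```text
clock: 8.37
ee_pos: [0.6884, -0.2513, 0.3559]
tcp_rot: [3.14, -0.008, 3.048]
contact_force: [-0.7, 0.6, 0.7]
grip_width: 0.0006
finger_force: 0.0
[-0.002, 0.0004, 0.0749] [0.1, -0.46, -0.04] dist 0.075
```

```bash
python3 -m inch '[[-0.002,0,0.02,0,0,0,0],[-0.002,0,0.04,0,0,0,0],[-0.002,0,0.06,0,0,0,0],[-0.002,0,0.075,0,0,0,0],[-0.002,0,0.075,0,0,0,0],[-0.002,0,0.075,0,0,0,0]]'
python3 - <<'E'
from h import *
p=status.observe()['ee_pos']; print(p,fx([.15,0,.281]))
c,s=np.cos(NY),np.sin(NY); d=p[:2]-NX; lx=d[0]*c+d[1]*s; print(lx)
for th in np.arange(1.6,.5,-.1):
    x=.1-.222*np.cos(th)+.005*np.sin(th)+.014; z=.0655+.222*np.sin(th)+.005*np.cos(th)-.006
    print(th.round(2),'[%.3f,0,%.3f]'%(-(x-lx),-(z-p[2])))
E
```

```text
clock: 8.87
ee_pos: [0.6893, -0.2514, 0.2834]
tcp_rot: [3.141, -0.005, 3.047]
contact_force: [0.2, 0.7, 1.1]
grip_width: 0.0005
finger_force: 0.0
[ 0.68934618 -0.25143212  0.28343152] [ 0.689849   -0.25095977  0.281     ]
0.14954331805909923
1.6 [0.024,0,0.002]
1.5 [0.046,0,0.002]
1.4 [0.068,0,0.004]
1.3 [0.090,0,0.009]
1.2 [0.111,0,0.015]
1.1 [0.132,0,0.024]
1.0 [0.151,0,0.034]
0.9 [0.170,0,0.047]
0.8 [0.187,0,0.061]
0.7 [0.202,0,0.077]
0.6 [0.216,0,0.094]
```

```bash
python3 -m inch '[[0.008,0,0,0,0,0,0],[0.016,0,0.001,0,0,0,0],[0.024,0,0.002,0,0,0,0],[0.035,0,0.002,0,0,0,0],[0.046,0,0.002,0,0,0,0],[0.057,0,0.003,0,0,0,0],[0.068,0,0.004,0,0,0,0]]'; python3 -m inch '[[0.011,0,0.002,0,0,0,0],[0.022,0,0.005,0,0,0,0],[0.033,0,0.008,0,0,0,0],[0.043,0,0.011,0,0,0,0],[0.054,0,0.015,0,0,0,0],[0.064,0,0.02,0,0,0,0],[0.074,0,0.025,0,0,0,0],[0.083,0,0.03,0,0,0,0]]'
python3 -c "
from h import *
d=snap('side','s6.png')"
```

```text
clock: 9.45
ee_pos: [0.6239, -0.2458, 0.2817]
tcp_rot: [-3.14, 0.002, 3.048]
contact_force: [2.1, -0.7, 1.7]
grip_width: 0.0002
finger_force: 1.2
clock: 10.12
ee_pos: [0.5405, -0.2379, 0.2514]
tcp_rot: [-3.14, 0.001, 3.048]
contact_force: [2.2, -0.7, 0.8]
grip_width: 0.0007
finger_force: 0.7
```

```bash
python3 -m inch '[[0.01,0,0.006,0,0,0,0],[0.019,0,0.013,0,0,0,0],[0.028,0,0.02,0,0,0,0],[0.036,0,0.027,0,0,0,0],[0.044,0,0.035,0,0,0,0],[0.051,0,0.043,0,0,0,0],[0.058,0,0.051,0,0,0,0],[0.065,0,0.06,0,0,0,0],[0.065,0,0.06,0,0,0,0]]'
python3 - <<'E'
from h import *
p=status.observe()['ee_pos']
c,s=np.cos(NY),np.sin(NY); d=p[:2]-NX; print('local x',d[0]*c+d[1]*s,p[2])
for th in (.6,.5): print('handle',.1-.222*np.cos(th)+.005*np.sin(th),.0655+.222*np.sin(th)+.005*np.cos(th))
E
```

```text
clock: 10.92
ee_pos: [0.4747, -0.2312, 0.1896]
tcp_rot: [3.141, -0.003, 3.047]
contact_force: [0.0, -0.7, -0.0]
grip_width: 0.0005
finger_force: 0.0
local x -0.06600929339107314 0.18961288398982004
handle -0.08040129414297341 0.19497730716824624
handle -0.09242620104664175 0.17632038237958494
```

```bash
python3 -m inch '[[0,0,-0.02,0,0,0,0],[0,0,-0.04,0,0,0,0],[0.008,0,-0.04,0,0,0,0],[0.016,0,-0.04,0,0,0,0],[0.016,0,-0.03,0,0,0,0],[0.016,0,-0.02,0,0,0,0],[0.016,0,-0.016,0,0,0,0],[0.016,0,-0.016,0,0,0,0]]'
python3 - <<'E'
from h import *
p=status.observe()['ee_pos']
c,s=np.cos(NY),np.sin(NY); d=p[:2]-NX; lx=d[0]*c+d[1]*s;print('local x',lx,p[2],status.observe()['contact_force'])
for th in np.arange(.6,-.01,-.05): print(th.round(2),'[%.3f,0,%.3f]'%(-(.1-.222*np.cos(th)+.005*np.sin(th)-lx),-(.0655+.222*np.sin(th)+.005*np.cos(th)+.006-p[2])))
E
```

```text
clock: 11.58
ee_pos: [0.4584, -0.2289, 0.2031]
tcp_rot: [3.138, -0.008, 3.048]
contact_force: [1.0, 0.4, -0.3]
grip_width: 0.0003
finger_force: 0.0
local x -0.08252710440068418 0.20313690453519406 [ 1.01974527  0.38424965 -0.3239575 ]
0.6 [-0.002,0,0.002]
0.55 [0.004,0,0.011]
0.5 [0.010,0,0.021]
0.45 [0.015,0,0.031]
0.4 [0.020,0,0.041]
0.35 [0.024,0,0.051]
0.3 [0.028,0,0.061]
0.25 [0.031,0,0.072]
0.2 [0.034,0,0.083]
0.15 [0.036,0,0.094]
0.1 [0.038,0,0.104]
0.05 [0.039,0,0.116]
-0.0 [0.039,0,0.127]
```

```bash
python3 -m inch '[[0.004,0,0.011,0,0,0,0],[0.01,0,0.021,0,0,0,0],[0.015,0,0.031,0,0,0,0],[0.02,0,0.041,0,0,0,0]]';python3 -m inch '[[0.004,0,0.01,0,0,0,0],[0.008,0,0.02,0,0,0,0],[0.011,0,0.031,0,0,0,0],[0.014,0,0.042,0,0,0,0]]'; python3 -m inch '[[0.002,0,0.01,0,0,0,0],[0.004,0,0.02,0,0,0,0],[0.005,0,0.031,0,0,0,0],[0.005,0,0.038,0,0,0,0],[0.005,0,0.038,0,0,0,0]]'
python3 - <<'E'
from h import *
p=status.observe()['ee_pos']
c,s=np.cos(NY),np.sin(NY); d=p[:2]-NX; lx=d[0]*c+d[1]*s;print('local x',lx,p[2],status.observe()['contact_force'])
E
```

```text
clock: 11.92
ee_pos: [0.4391, -0.2282, 0.1641]
tcp_rot: [3.141, -0.005, 3.048]
contact_force: [-0.6, -0.3, 1.7]
grip_width: 0.0
finger_force: 0.7
clock: 12.25
ee_pos: [0.4251, -0.2265, 0.1221]
tcp_rot: [3.141, -0.005, 3.048]
contact_force: [-0.7, -0.4, 1.0]
grip_width: 0.0004
finger_force: 0.5
clock: 12.67
ee_pos: [0.4195, -0.2253, 0.0832]
tcp_rot: [3.139, -0.007, 3.048]
contact_force: [0.1, -0.4, -0.4]
grip_width: 0.0005
finger_force: 0.0
local x -0.12152365541803946 0.08322371185793634 [ 0.13294875 -0.40659261 -0.36169121]
```

```bash
python3 -m inch '[[0,0,0.002,0,0,0,0],[0,0,0.004,0,0,0,0],[0,0,0.006,0,0,0,0],[0,0,0.007,0,0,0,0],[0,0,0.007,0,0,0,0]]';python3 -m inch '[[0,0,0.001,0,0,0,0],[0,0,0.002,0,0,0,0],[0,0,0.002,0,0,0,0]]'
```

```text
clock: 13.08
ee_pos: [0.4207, -0.2262, 0.078]
tcp_rot: [3.141, -0.003, 3.048]
contact_force: [0.2, 0.6, -0.3]
grip_width: 0.0007
finger_force: 0.0
clock: 13.33
ee_pos: [0.4207, -0.2262, 0.0765]
tcp_rot: [3.141, -0.003, 3.048]
contact_force: [-1.2, 0.5, 4.6]
grip_width: 0.0007
finger_force: 2.1
```

```bash
python3 -m inch '[[0,0,0.001,0,0,0,0],[0,0,0.002,0,0,0,0],[0,0,0.002,0,0,0,0]]'
```

```text
clock: 13.58
ee_pos: [0.4208, -0.2263, 0.0761]
tcp_rot: [-3.141, -0.003, 3.048]
contact_force: [-3.7, 2.5, 15.6]
grip_width: 0.0003
finger_force: 8.0
```

The cover is closed: the finger stops at z 0.076 under 15 N. Now the toggle. I'll zoom in on the unobstructed start pictures.

```bash
python3 -m inch '[[0,0,-0.03,0,0,0,0],[0,0,-0.07,0,0,0,0],[0,0,-0.11,0,0,0,0],[0,0,-0.15,0,0,0,40],[0,0,-0.18,0,0,0,40],[0,0,-0.18,0,0,0,40]]'
python3 - <<'E'
from h import *
a=cv2.imread('pics/top0.png')[218:248,219:249];b=cv2.imread('pics/side0.png')[157:187,235:275]
m=np.hstack([cv2.resize(a,(345,345),interpolation=3),cv2.resize(b,(455,341),interpolation=3)[:345] if 0 else cv2.copyMakeBorder(cv2.resize(b,(452,339),interpolation=3),0,6,0,0,0)])
cv2.imwrite('pics/tog.png',m);print(m.shape)
E
```

```text
clock: 14.08
ee_pos: [0.4243, -0.2285, 0.2607]
tcp_rot: [-3.135, 0.008, 3.048]
contact_force: [0.5, -0.5, -0.1]
grip_width: 0.0174
finger_force: 0.0
(345, 797, 3)
```

View pics/tog.png

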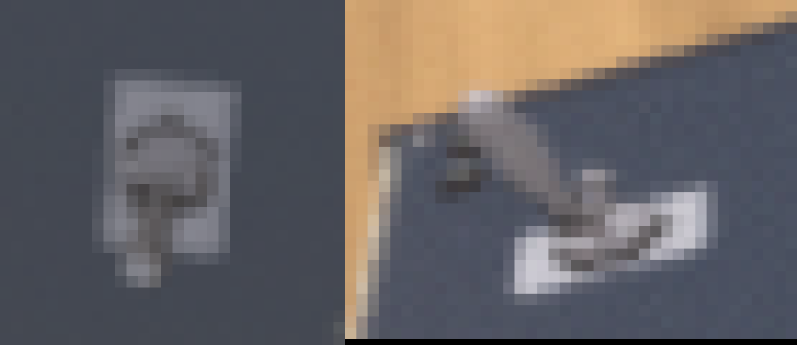

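The top half shows the plate centre at (168,166) and the bat tip at (142,272). The side half shows the plate centre at (612,240), the bat tip at (475,100), and the grip middle near (510,145).

```bash
cat >> h.py <<'E'
CX=np.array([.5306,.248]);CY=-.1084
def cw(p):
    c,s=np.cos(CY),np.sin(CY); return np.array([CX[0]+p[0]*c-p[1]*s,CX[1]+p[0]*s+p[1]*c,p[2]])
def batp(u,v,th,r,dz=0): # local panel foot (u,v), toggle angle th, distance r from pivot -> world
    b=-.289-.36+th; n=np.array([-np.sin(.289),0,np.cos(.289)])
    f=np.array([u,v,.042+dz+np.tan(.289)*(u+.11)])-.008*n
    return cw(f+r*np.array([np.sin(b),0,np.cos(b)]))
def foot(u,v,dz=0): return cw(np.array([u,v,.042+dz+np.tan(.289)*(u+.11)]))
E
python3 - <<'E'
from h import *
import pickle
from scipy.optimize import least_squares
T=pickle.load(open('top0.pkl','rb'));S=pickle.load(open('side0.pkl','rb'))
t=lambda a:np.array(a)/11.5+[219,218]-.46
s=lambda a:(np.array(a)-[345,0])/11.3+[235,157]-.46
f=lambda p:np.r_[(proj(T,foot(*p[:2],p[2]))-t((168,166)))[0],(proj(S,foot(*p[:2],p[2]))-s((612,240)))[0],
  (proj(T,batp(*p[:2],0,.058,p[2]))-t((142,272)))[0],(proj(S,batp(*p[:2],0,.058,p[2]))-s((482,103)))[0], p[2]/.002]
r=least_squares(f,[-.05,0,0],x_scale=.01);print(r.x,r.fun.round(2))
p=r.x
print('pivot',batp(p[0],p[1],0,0,p[2]),'grip',batp(p[0],p[1],0,.047,p[2]),'grip on',batp(p[0],p[1],.72,.047,p[2]))
E
```

```text
[-0.04277943  0.00170046  0.00098956] [-0.26  0.32  0.21  0.26 -0.14 -0.12  0.21  0.55  0.49]
pivot [0.4905222  0.25407203 0.05530761] grip [0.4622826  0.25714525 0.09275198] grip on [0.49383683 0.25371131 0.1021892 ]
```

```bash
cat >> h.py <<'E'
U=(-.04278,.0017)
def bp(th,r): return batp(*U,th,r,.001)
def gob(th,r): print(bp(th,r).round(4),end=' '); go(bp(th,r),np.pi+CY,.649-th)
E
python3 -c "
from h import *
gob(0,.16)"
```

```text
[0.3944 0.2645 0.1828] [0.0765, 0.4885, 0.0742] [-0.07, -36.73, 0.93] dist 0.5
```

```bash
python3 -m inch '[[0.006,0.04,0,0,-3,0,40],[0.012,0.08,0,0,-6,0,40],[0.018,0.12,0,0,-10,0,40],[0.025,0.16,0,0,-14,0,40],[0.03,0.2,0,0,-18,0,40],[0.037,0.24,0,0,-22,0,40],[0.044,0.28,0,0,-26,0,40],[0.05,0.32,0,0,-30,0,40],[0.056,0.36,0,0,-34,0,40],[0.063,0.4,0,0,-36.7,0.9,40]]'
python3 -c "
from h import *
gob(0,.16)"
```

```text
clock: 14.92
ee_pos: [0.3979, 0.1213, 0.2515]
tcp_rot: [-3.134, 0.587, 3.038]
contact_force: [-0.7, -0.7, 0.0]
grip_width: 0.0377
finger_force: 0.0
[0.3944 0.2645 0.1828] [0.0533, 0.1425, 0.0459] [-0.29, -3.53, 0.25] dist 0.159
```

```bash
python3 -m inch '[[0.015,0.035,0.012,0,0,0,40],[0.03,0.07,0.025,0,0,0,40],[0.04,0.1,0.035,0,0,0,40],[0.05,0.125,0.045,0,0,0,40],[0.05,0.125,0.045,0,0,0,40],[0.05,0.125,0.045,0,0,0,40],[0.05,0.125,0.045,0,0,0,40]]'
python3 -c "
from h import *
gob(0,.16);gob(0,.036)"
```

```text
clock: 15.5
ee_pos: [0.3958, 0.2445, 0.1852]
tcp_rot: [-3.13, 0.584, 3.039]
contact_force: [0.1, -0.1, -0.4]
grip_width: 0.0373
finger_force: 0.0
[0.3944 0.2645 0.1828] [0.0042, 0.0198, -0.0001] [-0.5, -3.74, 0.27] dist 0.02
[0.4689 0.2564 0.084 ] [-0.0039, 0.0208, 0.1236] [-0.5, -3.74, 0.27] dist 0.125
```

```bash
python3 -m inch '[[0.004,0.02,0,-0.5,-3.7,0.3,40],[0.004,0.02,0,-0.5,-3.7,0.3,40],[0.004,0.02,0,-0.5,-3.7,0.3,40],[0.004,0.02,0,-0.5,-3.7,0.3,40]]'
python3 -c "
from h import *
gob(0,.16);gob(0,.036);print(status.observe()['joint_positions'])"
```

```text
clock: 15.83
ee_pos: [0.3952, 0.2643, 0.1838]
tcp_rot: [3.14, 0.649, 3.031]
contact_force: [0.0, -0.0, 0.7]
grip_width: 0.0379
finger_force: 0.0
[0.3944 0.2645 0.1828] [0.0013, 0.0002, 0.0003] [0.02, -0.0, -0.1] dist 0.001
[0.4689 0.2564 0.084 ] [0.0013, 0.0001, 0.1243] [0.02, -0.0, -0.1] dist 0.124
[ 0.85331586 -0.00558188  2.12657771 -0.78267143  0.77902161 -0.1016986 ]
```

Aligned with the bat axis. I'll approach along it and watch the force.

```bash
python3 -m inch '[[0.0013,0,0.02,0,0,0,40],[0.0013,0,0.04,0,0,0,40],[0.0013,0,0.06,0,0,0,40],[0.0013,0,0.08,0,0,0,40],[0.0013,0,0.095,0,0,0,40],[0.0013,0,0.105,0,0,0,40],[0.0013,0,0.113,0,0,0,40],[0.0013,0,0.12,0,0,0,40],[0.0013,0,0.124,0,0,0,40],[0.0013,0,0.124,0,0,0,40]]'
python3 -m inch '[[0,0,0,0,0,0,25],[0,0,0,0,0,0,12],[0,0,0,0,0,0,5],[0,0,0,0,0,0,5],[0,0,0,0,0,0,5],[0,0,0,0,0,0,5]]' 20
python3 -c "
from h import *
gob(0,.036)"
```

```text
clock: 16.67
ee_pos: [0.4696, 0.2564, 0.0839]
tcp_rot: [3.14, 0.649, 3.03]
contact_force: [-0.8, -0.2, -0.1]
grip_width: 0.0373
finger_force: 0.0
clock: 17.17
ee_pos: [0.4682, 0.2542, 0.0842]
tcp_rot: [-3.136, 0.651, 3.032]
contact_force: [-1.5, -7.5, 4.3]
grip_width: 0.0117
finger_force: 20.0
[0.4689 0.2564 0.084 ] [-0.0003, 0.0023, 0.0004] [-0.34, 0.09, -0.06] dist 0.002
```

```bash
python3 -m inch '[[0,-0.002,0,0,0,0,5],[0,-0.0022,0,0,0,0,5],[0,-0.0022,-0.002,0,0,0,5],[0,-0.0022,-0.004,0,0,0,5],[0,-0.0022,-0.006,0,0,0,5],[0,-0.0022,-0.008,0,0,0,5],[0,-0.0022,-0.01,0,0,0,5],[0,-0.0022,-0.0105,0,0,0,5],[0,-0.0022,-0.0105,0,0,0,5]]' 45
python3 -c "
from h import *
gob(0,.0465)"
```

```text
clock: 17.92
ee_pos: [0.4622, 0.2547, 0.092]
tcp_rot: [-3.14, 0.649, 3.032]
contact_force: [6.6, -5.2, -3.6]
grip_width: 0.0112
finger_force: 45.0
[0.4626 0.2571 0.0924] [-0.0003, 0.0025, -0.0002] [-0.13, 0.02, -0.06] dist 0.002
```

```bash
python3 -m inch '[[-0.0028,-0.001,-0.0002,0,3.44,0,5],[-0.0056,-0.001,0,0,6.88,0,5],[-0.0084,-0.001,0.0005,0,10.3,0,5],[-0.0111,-0.001,0.001,0,13.75,0,5],[-0.0111,-0.001,0.001,0,13.75,0,5]]'
python3 -c "
from h import *
s=status.observe();R=Ro.from_euler('xyz',s['tcp_rot']);print('tool force',R.inv().apply(s['contact_force']))
gob(.24,.0465)"
```

```text
clock: 18.33
ee_pos: [0.4723, 0.2536, 0.098]
tcp_rot: [3.141, 0.406, 3.032]
contact_force: [2.6, -6.3, -5.8]
grip_width: 0.0114
finger_force: 45.0
tool force [-0.72746304 -6.0286928   6.56801919]
[0.4721 0.2561 0.098 ] [0.0004, 0.0025, -0.0001] [0.03, -0.17, -0.08] dist 0.002
```

```bash
python3 -m inch '[[-0.0028,-0.001,0,0,3.44,0,5],[-0.0056,-0.001,0.0003,0,6.88,0,5],[-0.0084,-0.001,0.0008,0,10.3,0,5],[-0.0111,-0.001,0.0013,0,13.75,0,5],[-0.0111,-0.001,0.0013,0,13.75,0,5]]'
python3 -c "
from h import *
s=status.observe();R=Ro.from_euler('xyz',s['tcp_rot']);print('tool force',R.inv().apply(s['contact_force']))
gob(.48,.0465)"
```

```text
clock: 18.75
ee_pos: [0.4854, 0.2519, 0.101]
tcp_rot: [3.139, 0.171, 3.031]
contact_force: [4.5, -1.7, -5.8]
grip_width: 0.0114
finger_force: 45.0
tool force [-3.57592642 -1.21487327  6.53775691]
[0.4827 0.2549 0.1012] [0.0029, 0.0027, -0.0007] [0.13, 0.1, -0.11] dist 0.004
```

```bash
python3 -m inch '[[0,0,0,0,0,0,5],[0,0,0,0,0,0,5],[0,0,0,0,0,0,5]]'
python3 -c "
from h import *
s=status.observe();R=Ro.from_euler('xyz',s['tcp_rot']);print('tool force',R.inv().apply(s['contact_force']))
gob(.48,.0465)"
```

```text
clock: 19.0
ee_pos: [0.4838, 0.2521, 0.1016]
tcp_rot: [3.14, 0.176, 3.035]
contact_force: [7.1, -2.6, -5.6]
grip_width: 0.0112
finger_force: 45.0
tool force [-6.21353317 -1.82479286  6.75707066]
[0.4827 0.2549 0.1012] [0.0014, 0.0027, 0.0002] [0.13, 0.39, 0.1] dist 0.003
```

```bash
python3 -m inch '[[-0.0028,0,0,0,3.44,0,5],[-0.0056,0,0.0003,0,6.88,0,5],[-0.0084,0,0.0008,0,10.3,0,5],[-0.0115,0,0.0013,0,13.75,0,5],[-0.0115,0,0.0013,0,13.75,0,5],[-0.0115,0,0.0013,0,13.75,0,5]]'
python3 -c "
from h import *
s=status.observe();R=Ro.from_euler('xyz',s['tcp_rot']);print('tool force',R.inv().apply(s['contact_force']))
gob(.72,.0465)"
```

```text
clock: 19.5
ee_pos: [0.4938, 0.2509, 0.1009]
tcp_rot: [3.14, -0.068, 3.034]
contact_force: [1.8, -0.3, -6.0]
grip_width: 0.0114
finger_force: 45.0
tool force [-2.24866878 -0.12433431  5.85755719]
[0.4938 0.2537 0.1017] [0.0004, 0.0028, -0.0008] [0.07, 0.17, 0.03] dist 0.003
```

```bash
python3 -m inch '[[0,0,0.002,0,0,0,5],[0,0,0.004,0,0,0,5],[0,0,0.006,0,0,0,5],[0,0,0.008,0,0,0,5],[0,0,0.01,0,0,0,5],[0,0,0.01,0,0,0,5],[0,0,0.01,0,0,0,5]]'
python3 -c "
from h import *
s=status.observe();R=Ro.from_euler('xyz',s['tcp_rot']);print('tool force',R.inv().apply(s['contact_force']))
gob(.72,.036)"
```

```text
clock: 20.08
ee_pos: [0.4933, 0.2509, 0.0928]
tcp_rot: [3.139, -0.069, 3.033]
contact_force: [2.9, -2.7, 1.6]
grip_width: 0.0113
finger_force: 45.0
tool force [-3.07208921 -2.35121461 -1.86246927]
[0.4931 0.2538 0.0912] [0.0005, 0.0028, 0.0016] [0.14, 0.13, -0.0] dist 0.003
```

```bash
python3 -m inch '[[0,0,0,0,0,0,15],[0,0,0,0,0,0,25],[0,0,0,0,0,0,40],[0,0,0,0,0,0,40],[0,0,0,0,0,0,40]]'
python3 -m inch '[[0,0,-0.02,0,0,0,40],[0,0,-0.04,0,0,0,40],[0,0,-0.07,0,0,0,40],[0,0,-0.1,0,0,0,40],[0,0,-0.14,0,0,0,40],[0,0.03,-0.18,0,0,0,40],[0.03,0.06,-0.2,0,0,0,40],[0.06,0.1,-0.2,0,0,0,40],[0.1,0.14,-0.2,0,0,0,40],[0.14,0.18,-0.2,0,0,0,40]]'
python3 -m inch '[[0.04,0.04,0,0,0,0,40],[0.06,0.08,0,0,0,0,40],[0.06,0.08,0,0,0,0,40]]'
python3 - <<'E'
from h import *
import pickle
T=snap('top','t9.png');S=snap('side','s9.png')
for n,c in(('T',T),('S',S)):
    print(n,'grip',proj(c,bp(.72,.047)).round(1),'tip home',proj(c,bp(.72,.0605)).round(1),'tip out',proj(c,bp(.72,.0715)).round(1),'tip off',proj(c,bp(0,.0605)).round(1))
g=cv2.cvtColor(S['pixels'],6)
print('cols 236..262 side rows155..182');print(g[155:182,240:266])
E
```

```text
clock: 20.5
ee_pos: [0.492, 0.2509, 0.0917]
tcp_rot: [3.14, -0.072, 3.033]
contact_force: [-0.4, -0.1, 0.0]
grip_width: 0.0358
finger_force: 0.0
clock: 21.33
ee_pos: [0.4162, 0.4065, 0.2995]
tcp_rot: [3.139, -0.07, 3.032]
contact_force: [-0.3, -1.1, -1.0]
grip_width: 0.0376
finger_force: 0.0
clock: 21.58
ee_pos: [0.3626, 0.495, 0.3034]
tcp_rot: [3.137, -0.073, 3.037]
contact_force: [0.3, 0.1, 0.1]
grip_width: 0.0372
finger_force: 0.0
T grip [[232.  229.8]] tip home [[231.6 229.1]] tip out [[231.3 228.6]] tip off [[230.6 241.5]]
S grip [[260. 166.]] tip home [[260.2 161.8]] tip out [[260.4 158.3]] tip off [[246.3 165.6]]
cols 236..262 side rows155..182
[[166 171 172 174 175 178 183 182 179 179 177 175 176 175 173 177 177 180
  179 179 171 162 165 165 167 167]
 [164 170 171 173 174 179 180 180 180 179 176 175 177 175 176 176 176 180
  179 180 174 168 165 164 167 164]
 [165 169 171 172 175 178 179 179 178 177 177 174 175 176 176 175 175 180
  181 180 176 169 169 167 167 165]
 [166 170 169 172 172 176 179 180 180 175 177 174 176 175 176 177 179 178
  182 182 177 172 169 168 168 167]
 [16
[... 1803 characters left out ...]
11 126 112
   81  68 100 136 156 181 194 197]
 [ 81  80  78  80  82  77  82  81  81  81  81  84  89  96 113 128 113 100
   99  98 129 148 115 138 186 194]
 [ 80  80  80  82  79  79  78  80  80  82  94 130 143 175 175 171 150 122
  127 151 149 106  90 148 187 196]
 [ 80  81  82  82  81  77  81  79  81  90 150 190 192 169 169 168 165 138
  132 135 104  89 145 182 193 190]
 [ 80  83  81  81  79  80  80  78  80  92 159 192 192 128 108 117 121 109
   95  87  85 134 174 160 146 117]
 [ 80  81  79  78  79  79  82  81  80  98 179 197 198 167 121  88  85 111
  110 118 127 115 102  94  86  82]
 [ 83  80  79  81  77  80  80  81  81 100 181 200 197 189 182 148 129 117
   95  85  86  87  78  77  76  78]]
```

```bash
python3 -m inch '[[0,0,0,0,0,0,40],[0,0,0,0,0,0,40]]'; python3 -c "
from station import arm
print(arm.job_done())"
```

```text
clock: 21.85
ee_pos: [0.3666, 0.4899, 0.3029]
tcp_rot: [3.141, -0.071, 3.032]
contact_force: [0.4, -1.0, 0.4]
grip_width: 0.0373
finger_force: 0.0
the job is handed in; nothing more can be done
None
```

The job is handed in at 21.9 s: the small filter is in the nest, the cover is shut over it, and the toggle was then flipped to ON; the final cover and toggle states rest on forces and pixel values, as my 10 picture views were used up.

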